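# Close up the folding paint box

## Robot

A 6-joint arm with a two-finger parallel gripper is mounted at the origin on the work surface. World frame = base frame: x ahead of the robot, y to its left, z up, the work surface at z = 0. Lengths are in m, angles in rad, forces in N, time in s.
With the tool pointing down it reaches from about 0.35 to 0.775 m from the base axis. Payload 7.3 kg.
Tool frame: the origin (TCP) lies at the centre of the arm's flange, where the gripper is bolted on; the fingertips stand 178 mm ahead of it and the grasp point (between the pads) lies 159 mm ahead of it; z points along the fingers, y is the line along which they close (so a half turn about z gives the same grasp; the last joint's range is limited). The gripper opens to 92 mm and grips with 3 to 60 N. Pads are 19 mm wide; open, the fingers measure 130 mm over their backs; the gripper's body (75 mm by 190 mm) begins 47 mm behind the grasp point.
Start: joints at [1.032, 0.342, 1.524, -0, 1.275, -0.146], TCP at [0.201, 0.485, 0.405] pointing down, gripper open.
Joint ranges: [-2.53, 2.53], [-0.77, 2.02], [0.04, 2.7], [-1, 4.14], [0.28, 2.66], [-3.11, 3.11]. Speed limits (rad/s): [2.57, 2.57, 3.14, 3.14, 3.14, 3.14].

## Interface

Orientations are given as [roll, pitch, yaw] about the fixed x, y, z axes, in that order (R = Rz(yaw) Ry(pitch) Rx(roll)).
In Python, from cell import telemetry, vision, ticket gives the robot as it stands.
- The arm moves only by the shell command python3 -m crank 'ROWS' [FORCE]. ROWS is JSON, a list of rows, each a list of 5 numbers: the gripper command: -1 is shut, 1 is fully open, values between are in proportion, then the shift along the tool's x, y, z in mm, then the turn about the tool's z in rad. In form: [[fingers, dx, dy, dz, roll], ...]. A call has 1 to 12 rows; each row is the pose to reach, as a shift and turn from the pose commanded when the call began, along the tool's axes at that moment; what a row does not reach only later rows make up. A row lasts 1/12 s, in which the tool goes at most 41.7 mm and 7.16 degrees, less where a joint would pass 70% of its speed; a pose out of reach is approached as far as the arm can. A call with a gripper value outside its range is refused whole. The fingers move at their own pace and stop on an object; FORCE is the grip in N (left out, the last holds). Time passes only in rows, so rows that repeat a pose let the fingers close. It gives the time, the measured TCP pose, the force, the opening and the grip force at its end, in the units of the state.
- telemetry.observe(): the state, without advancing time (a new reading comes with each control period).
- vision.read_camera(name): name is "scene" or "top" or "wrist"; returns (picture, depth): 384x512x3 uint8, red, green, blue; 384x512 float32, m along the optical axis (not along the pixel's ray), 0 where there is no reading.
- vision.get_calibration(name): a dict with "camera_matrix" (3x3 intrinsics, pixels), "rvec" (rotation vector, rad) and "tvec" (3), from world to camera coordinates, as OpenCV has them. Camera axes: x right, y down, z forward; pixel columns grow to the right and rows downward; lengths in m; the calibration is good to about 2 mm. The wrist camera is an equidistant fisheye: a pixel r from the principal point sees the ray r / f radians off the axis. A picture is of the moment at which its call begins: read the wrist's pose just before it. get_calibration takes no time and is no camera call; for the wrist camera it gives the pose at the moment of the call.
- ticket.hand_in(): hands the job in; it is judged then, once.
The state is a dict: "time": time; "qpos": joint angles; "qvel": joint speeds; "joint_efforts": joint torques, N m; "tool_pos": TCP position; "tool_rot": TCP orientation; "contact_force": force on the tool from outside, world axes, zero at the start; "torque": the same for the moment, N m; "opening": finger opening in m; "grip_force": force on a finger pad.
Only numpy, scipy, OpenCV 4.12 (cv2) and the standard library are available. Lean on these libraries where they do the work, as an engineer would, in place of code of your own. Each camera call takes 0.05 s, during which the arm holds its last target. There are 200 camera calls.

## Task

Close up the folding paint box on the studio table: with light fingertip pushes, first fold the upright mixing leaf all the way down over the paints, and only then swing the open cover fully shut over it. Do not lift the paint box, drag it about or force its hinges, and leave all the other things where they are.

Things in the scene. Friction and masses are not known exactly. Their poses are not given: they have to be found in the camera images.
- box: the paint box: a loose cream-white tray 260 mm long (its x) by 180 mm wide (its y), 45 mm high, about 1.7 kg, standing anywhere from the robot's right to its left; origin at the centre of its underside, z up, x pointing away from the robot, turned -0.7 to 0.5 rad. The leaf is hinged along its -y long side, the cover along its +y long side
- leaf (a joint): fold angle of the mixing leaf in rad: 0 = flat inside the tray over the paints, 1.57 = upright, limit 1.85 (leaning outward); starts at 1.35 to 1.75. Folds down towards the box's +y. A stiff hinge, which stays where it is left: 0.5 to 2 N at 85 mm from the hinge moves it
- leaf_hinge (a point): middle of the leaf's hinge line, which runs along the box's x at box y = -78 mm, 36 mm above the table. Axes turn with the leaf: x along the hinge, y towards the free edge, z out of the face that is up when folded down (outward when upright)
- leaf_edge (a point): middle of the leaf's free edge, in mid-thickness, 112 mm from the hinge; axes as leaf_hinge. The leaf is a flat plate 236 mm long (along the box's x), 5 mm thick
- cover (a joint): opening angle of the cover in rad: 0 = shut on the rim, 1.57 = upright, limit 2.15 (leaning outward); starts at 1.8 to 2.1. Swings shut towards the box's -y. A stiff hinge, which stays where it is left: 0.5 to 4 N at 140 mm from the hinge moves it
- cover_hinge (a point): middle of the cover's hinge line, which runs along the box's x at box y = +90 mm, 48.5 mm above the table. Axes turn with the cover: x along the hinge, -y towards the free edge, z out of the outer face (up when shut)
- cover_edge (a point): middle of the cover's free edge, in mid-thickness, 182 mm from the hinge; axes as cover_hinge. The cover is a flat plate 264 mm long (along the box's x), 6 mm thick; shut, its top is 51.5 mm above the table
- jar: water jar, open glass, 76 mm across, 100 mm tall, standing just past one short end of the paint box; origin at the centre of its underside
- sponge: sponge block 100 x 60 x 30 mm lying beside the paint box on the leaf's side; origin at the centre of its underside
- tube: metal paint tube 105 mm long, 30 mm wide, 20 mm high, lying beside the paint box on the cover's side; origin at the centre of its underside
- brush: paint brush, 200 mm, lying beyond the sponge on the leaf's side of the paint box; origin under its middle
- pot: white pot with brushes standing in it, 86 mm across, about 200 mm tall in all, to the robot's left, apart from the paint box; origin at the centre of its underside
- bottle: clear squeeze bottle 40 mm across, 120 mm tall, standing past the same short end of the paint box as the jar; origin at the centre of its underside
- knife: palette knife, 170 mm, lying beyond the tube on the cover's side of the paint box; origin under its middle

How it is judged:
By the outcome, as a careful person would: the job done as asked, in the order asked, and still so for the second after the job is handed in, with the robot touching nothing.
It also fails if it takes over 61 s, if anything falls off the work surface, if the arm or the gripper's body presses on something with over 40 N, if the wrist force passes 120 N, or if a joint passes its speed limit or range.

## Working session

There is one attempt and no reset: what is moved stays moved. The work goes in short steps, Python scripts to look and compute and a shell command to move; the robot and the scene stay as the last step left them, time stands still between calls to the robot, and variables do not carry over. Pictures are saved under pics/ and viewed, at most 10 in all, crops included, and the job is handed in when it is done.

```bash
mkdir -p pics; ls; cat > h.py <<'E'
import numpy as np,cv2
from cell import telemetry,vision,ticket
def cloud(n):
    im,d=vision.read_camera(n);c=vision.get_calibration(n)
    K=np.array(c["camera_matrix"]);R=cv2.Rodrigues(np.array(c["rvec"],float))[0];t=np.array(c["tvec"],float).ravel()
    v,u=np.mgrid[:384,:512]
    P=np.stack([(u-K[0,2])/K[0,0]*d,(v-K[1,2])/K[1,1]*d,d],-1)
    W=(P-t)@R
    W[d==0]=np.nan
    return im,d,W
E
python3 - <<'E'
from h import *
o=telemetry.observe();print(o)
for n in("scene","top"):
    im,d,W=cloud(n);np.savez("/tmp/"+n,im=im,d=d,W=W);cv2.imwrite(f"pics/{n}0.png",im[...,::-1]); print(n,vision.get_calibration(n),(d>0).mean())
E
```

```text
pics
{'time': 0.0, 'qpos': array([ 1.03198395e+00,  3.42709293e-01,  1.52503602e+00,  1.48651074e-05,
        1.27536651e+00, -1.45990360e-01]), 'qvel': array([-0.00088029, -0.00094301, -0.00012626, -0.00158769, -0.00065846,
        0.00124042]), 'joint_efforts': array([ 4.27217556e-04, -4.31250143e+01, -2.44222766e+01,  7.18495063e-02,
        5.58418385e-02, -1.23923642e-04]), 'tool_pos': array([0.20086946, 0.48490306, 0.40404508]), 'tool_rot': array([-3.14009172e+00, -2.35059701e-04,  2.74876612e+00]), 'contact_force': array([-0.68480286,  0.87392579,  0.15933175]), 'torque': array([ 0.00384444, -0.02766187, -0.0041641 ]), 'grip_force': 0.0, 'opening': 0.09191981840894255}
scene {'camera_matrix': array([[495.17863865,   0.        , 267.3220822 ],
       [  0.        , 495.17863865, 196.75226416],
       [  0.        ,   0.        ,   1.        ]]), 'rvec': array([ 0.91894402,  2.3750276 , -1.18151743]), 'tvec': array([ 0.2909701 , -0.18372741,  1.69303416])} 0.9815826416015625
top {'camera_matrix': array([[459.58136962,   0.        , 257.17075593],
       [  0.        , 459.58136962, 188.59192948],
       [  0.        ,   0.        ,   1.        ]]), 'rvec': array([ 2.15682868, -2.13665443,  0.12051123]), 'tvec': array([0.09457152, 0.52399097, 1.17854818])} 0.9962209065755209
```

View pics/scene0.png

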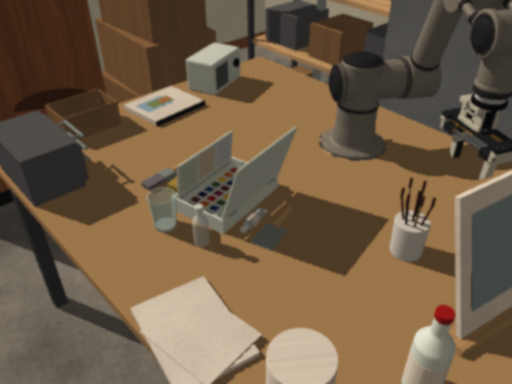

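View pics/top0.png

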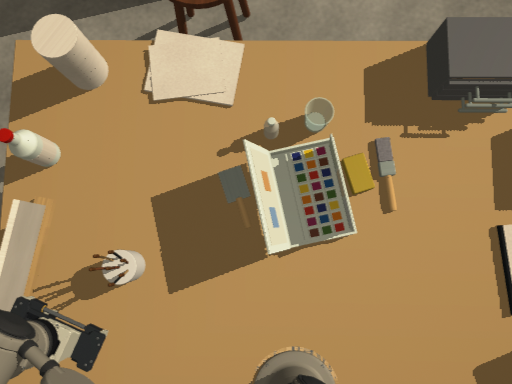

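The scene shows the box near the middle of the table, with the leaf upright on the robot's right and the cover open on its left. In the top view the tray spans about (250–355, 138–250). The jar and bottle stand past the far end at about (318,114) and (271,128), the sponge is at (358,173), and the tube and knife are at about (235,185). I'll measure next.

```bash
python3 - <<'E'
import numpy as np,cv2
for n in("scene","top"):
    f=np.load(f"/tmp/{n}.npz");im=f["im"].astype(int);W=f["W"]
    roi=np.zeros((384,512),bool)
    if n=="top": roi[130:260,240:362]=1
    else: roi[120:235,165:300]=1
    z=W[...,2]
    # tall points
    P=W[roi&(z>0.07)&(z<.3)]
    print(n,len(P),P.min(0),P.max(0))
    rng=np.random.default_rng(0)
    for k in range(3):
        best=None
        for _ in range(800):
            a,b,c=P[rng.choice(len(P),3,replace=False)]
            nn=np.cross(b-a,c-a);l=np.linalg.norm(nn)
            if l<1e-5: continue
            nn/=l;m=abs((P-a)@nn)<.003
            if best is None or m.sum()>best.sum():best=m
        Q=P[best];c=Q.mean(0);nn=np.linalg.svd(Q-c,full_matrices=False)[2][2]
        nn*=np.sign(nn[1])
        ax=np.cross([0,0,1],nn);ax/=np.linalg.norm(ax);ax*=np.sign(ax[0])
        up=np.cross(nn,ax);s=(Q-c)@ax;h=np.percentile(s,[1,99])
        print(" plane",len(Q),"c",c.round(3),"n",nn.round(3),"yaw",np.arctan2(ax[1],ax[0]).round(3),"tilt of n",np.arcsin(nn[2]).round(3),"ext",h.round(3),"zr",np.percentile(Q[:,2],[1,99]).round(3))
        # point on plane at mid extent, at heights
        m=c+ax*h.mean()
        up=up*np.sign(up[2])
        for zz in (.036,.0485): print("   mid at z",zz,(m+up*(zz-m[2])/up[2]).round(4))
        P=P[~best]
        if len(P)<80:break
    if n=="top":
        R=roi&(z>.035)&(z<.056)&(im.min(-1)>150)
        q=W[R][:,:2].astype(np.float32);print("rim",cv2.minAreaRect(q))
    for nm,bx in dict(jar=(300,95,337,134),bottle=(262,115,281,141),sponge=(340,150,376,195),tube=(218,162,248,203),knife=(235,195,255,230),brush=(374,135,400,212),pot=(90,245,147,288)).items():
        if n=="top":
            p=W[bx[1]:bx[3],bx[0]:bx[2]].reshape(-1,3);p=p[p[:,2]>.008]
            if len(p):print(nm,np.nanpercentile(p,[3,97],axis=0).round(3).tolist())
E
```

```text
scene 3790 [ 0.35525458 -0.14310775  0.07003474] [0.73029132 0.13305117 0.22728004]
 plane 1928 c [0.501 0.083 0.154] n [-0.213  0.93  -0.3  ] yaw 0.225 tilt of n -0.304 ext [-0.142  0.119] zr [0.072 0.225]
   mid at z 0.036 [0.4983 0.0439 0.036 ]
   mid at z 0.0485 [0.4975 0.0477 0.0485]
 plane 1212 c [ 0.542 -0.105  0.111] n [-0.223  0.969 -0.106] yaw 0.226 tilt of n -0.107 ext [-0.126  0.148] zr [0.071 0.151]
   mid at z 0.036 [ 0.5543 -0.1108  0.036 ]
   mid at z 0.0485 [ 0.554  -0.1094  0.0485]
 plane 138 c [0.688 0.021 0.094] n [-0.954  0.06  -0.295] yaw 1.508 tilt of n -0.299 ext [-0.101  0.06 ] zr [0.071 0.123]
   mid at z 0.036 [ 0.705 -0.001  0.036]
   mid at z 0.0485 [ 7.011e-01 -7.000e-04  4.850e-02]
top 2810 [ 0.35680611 -0.1382367   0.07001718] [0.67249636 0.12962509 0.22688256]
 plane 2261 c [0.487 0.075 0.159] n [-0.214  0.926 -0.312] yaw 0.227 tilt of n -0.318 ext [-0.127  0.131] zr [0.072 0.224]
   mid at z 0.036 [0.4976 0.0363 0.036 ]
   mid at z 0.0485 [0.4967 0.0403 0.0485]
 plane 444 c [ 0.528 -0.108  0.127] n [-0.223  0.972 -0.066] yaw 0.226 tilt of n -0.066 ext [-0.112  0.118] zr [0.072 0.151]
   mid at z 0.036 [ 0.532 -0.113  0.036]
   mid at z 0.0485 [ 0.5319 -0.1122  0.0485]
 plane 73 c [0.493 0.092 0.2  ] n [-0.2    0.859 -0.472] yaw 0.229 tilt of n -0.491 ext [-0.135  0.168] zr [0.072 0.223]
   mid at z 0.036 [0.5281 0.0098 0.036 ]
   mid at z 0.0485 [0.5266 0.0163 0.0485]
rim ((0.5166802406311035, -0.04240419715642929), (0.25931409001350403, 0.17997220158576965), 12.801527976989746)
jar [[0.681, -0.091, 0.013], [0.749, -0.024, 0.101]]
bottle [[0.665, 0.046, 0.013], [0.693, 0.083, 0.122]]
sponge [[0.512, -0.202, 0.018], [0.614, -0.105, 0.146]]
tube [[0.489, 0.138, 0.008], [0.544, 0.156, 0.021]]
knife [[0.425, 0.118, 0.01], [0.499, 0.151, 0.022]]
brush [[0.479, -0.266, 0.011], [0.664, -0.223, 0.023]]
pot [[0.283, 0.395, 0.025], [0.357, 0.471, 0.194]]
```

```bash
python3 -m crank '[[-1,0,0,-40,0],[-1,0,0,-80,0],[-1,-30,-24,-100,0.1],[-1,-60,-48,-100,0.2],[-1,-90,-72,-100,0.3],[-1,-120,-97,-100,0.4],[-1,-150,-122,-100,0.5],[-1,-180,-147,-100,0.6],[-1,-210,-172,-100,0.7],[-1,-240,-197,-100,0.8],[-1,-270,-222,-100,0.9],[-1,-300,-247,-100,0.952]]' 10
python3 -c "
from h import *
o=telemetry.observe();p=o['tool_pos'];y=o['tool_rot'][2];d=np.array([.5423,-.155,.38])-p
print(o['tool_rot'],o['contact_force'],d@[np.cos(y),np.sin(y),0],d@[np.sin(y),-np.cos(y),0],-d[2])"
```

```text
time: 1.1
tool_pos: [0.3838, 0.1401, 0.5046]
tool_rot: [-3.142, -0.0, 1.792]
contact_force: [1.3, 1.0, 0.6]
opening: 0.0164
grip_force: 0.0
[-3.14150751e+00 -1.41121764e-04  1.79171754e+00] [1.30509238 0.98985396 0.60740184] -0.3227013484217292 0.08997952269653695 0.12462401485088781
```

```bash
python3 -m crank '[[-1,-35,10,0,0],[-1,-70,20,0,0],[-1,-105,30,0,0],[-1,-140,40,0,0],[-1,-175,50,0,0],[-1,-210,60,0,0],[-1,-245,70,20,0],[-1,-280,80,50,0],[-1,-310,87,80,0],[-1,-323,90,110,0],[-1,-323,90,125,0],[-1,-323,90,125,0]]'
python3 -c "
from h import *
o=telemetry.observe();d=np.array([.5423,-.155,.303])-o['tool_pos'];y=o['tool_rot'][2]
print(o['tool_rot'],o['contact_force'],d@[np.cos(y),np.sin(y),0],d@[np.sin(y),-np.cos(y),0],-d[2])
im,_,_=cloud('scene');cv2.imwrite('pics/s1.png',cv2.resize(im[80:260,120:340,::-1],None,fx=3,fy=3))"
```

```text
time: 2.1
tool_pos: [0.543, -0.1535, 0.3746]
tool_rot: [-3.134, -0.006, 1.795]
contact_force: [-0.6, -0.1, 0.1]
opening: 0.0005
grip_force: 0.0
[-3.13380472 -0.00586355  1.79490499] [-0.59892577 -0.09200992  0.11964952] -0.001326982387952185 -0.0010017261210617386 0.07162560501714982
```

View pics/s1.png

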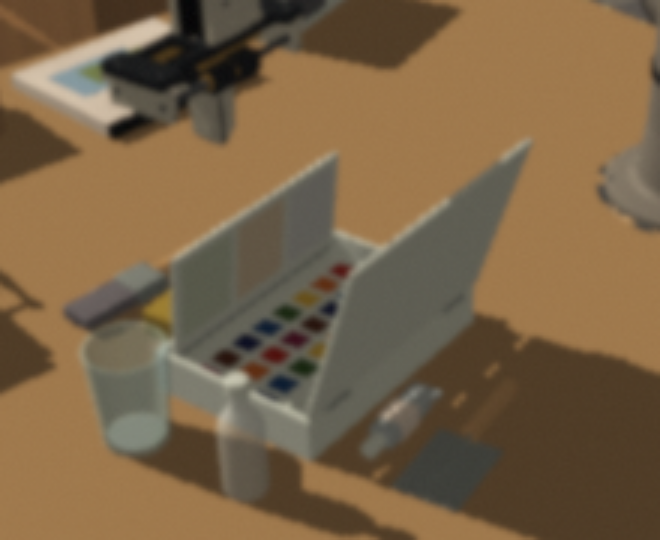

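The closed fingertip, at about (213,135) in the crop, is above and outside the leaf, and everything around it is clear. I'll descend and start pushing.

```bash
python3 -m crank '[[-1,0,0,30,0],[-1,0,0,60,0],[-1,0,0,77,0],[-1,0,0,77,0],[-1,6,0,77,0],[-1,12,0,77,0],[-1,18,0,77,0],[-1,22,0,77,0],[-1,26,0,77,0],[-1,30,0,77,0],[-1,34,0,77,0],[-1,38,0,77,0]]'
```

```text
time: 3.15
tool_pos: [0.5351, -0.1153, 0.3029]
tool_rot: [3.141, 0.001, 1.797]
contact_force: [0.0, -1.6, -0.8]
opening: 0.0003
grip_force: 0.5
```

```bash
python3 -m crank '[[-1,5,0,1,0],[-1,10,0,2,0],[-1,15,0,3,0],[-1,19,0,4,0],[-1,24,0,6,0],[-1,28,0,8,0],[-1,32,0,10,0],[-1,36,0,12,0],[-1,40,0,15,0],[-1,43,0,17,0],[-1,46,0,20,0],[-1,50,0,23,0]]'
```

```text
time: 4.15
tool_pos: [0.5239, -0.0666, 0.2795]
tool_rot: [3.141, -0.0, 1.797]
contact_force: [0.3, -0.8, 0.2]
opening: 0.0001
grip_force: 0.4
```

```bash
python3 -m crank '[[-1,3,0,3,0],[-1,6,0,6,0],[-1,9,0,10,0],[-1,12,0,14,0],[-1,15,0,18,0],[-1,17,0,22,0],[-1,20,0,27,0],[-1,22,0,32,0],[-1,24,0,37,0],[-1,25,0,42,0],[-1,27,0,47,0],[-1,27,0,50,0]]'
python3 -m crank '[[-1,0,0,3,0],[-1,1,0,6,0],[-1,1,0,9,0],[-1,2,0,11,0],[-1,2,0,12,0],[-1,2,0,13,0],[-1,2,0,13,0]]'
```

```text
time: 5.15
tool_pos: [0.5176, -0.0402, 0.2289]
tool_rot: [-3.141, -0.001, 1.797]
contact_force: [0.5, 0.3, 0.7]
opening: 0.0004
grip_force: 0.3
time: 5.73
tool_pos: [0.5174, -0.0385, 0.2168]
tool_rot: [3.142, -0.0, 1.797]
contact_force: [0.9, 0.2, 0.0]
opening: 0.0004
grip_force: 0.0
```

```bash
python3 -c "
from h import *
o=telemetry.observe();print(o['tool_pos'],o['contact_force'])
im,_,_=cloud('scene');cv2.imwrite('pics/s2.png',cv2.resize(im[80:260,120:340,::-1],None,fx=3,fy=3))"
```

```text
[ 0.51739897 -0.03854395  0.216825  ] [0.90255492 0.20556341 0.04762548]
```

View pics/s2.png

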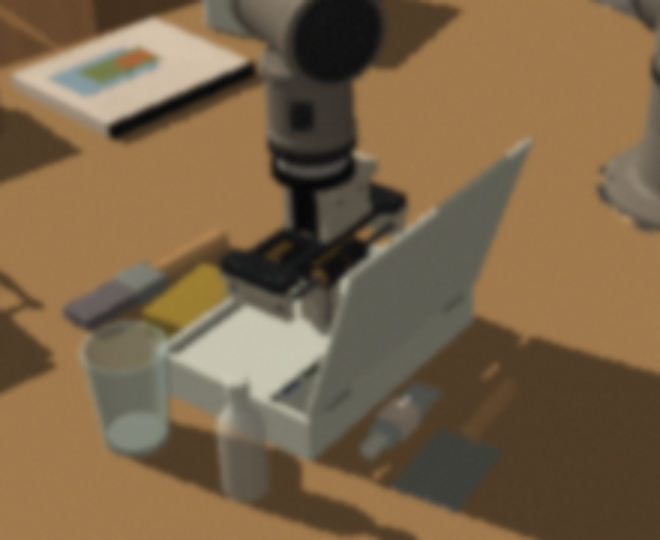

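The leaf lies nearly flat under the fingertip. I'll press it gently down to its stop.

```bash
python3 -m crank '[[-1,0,0,1,0],[-1,0,0,2,0],[-1,0,0,2,0]]'; python3 -m crank '[[-1,0,0,1,0],[-1,0,0,1,0]]'
```

```text
time: 6.03
tool_pos: [0.5174, -0.0385, 0.2165]
tool_rot: [3.141, 0.0, 1.797]
contact_force: [-5.4, 1.1, 17.3]
opening: 0.0002
grip_force: 8.5
time: 6.2
tool_pos: [0.5174, -0.0385, 0.2164]
tool_rot: [3.14, 0.001, 1.797]
contact_force: [-8.7, 0.9, 25.2]
opening: 0.0003
grip_force: 12.6
```

```bash
python3 -m crank '[[-1,0,0,-10,0],[-1,0,0,-35,0],[-1,0,0,-70,0],[-1,0,0,-105,0],[-1,0,0,-140,0],[-1,0,0,-175,0],[-1,0,0,-210,0],[-1,0,0,-245,0],[-1,0,0,-270,0],[-1,20,0,-280,0],[-1,50,0,-280,0],[-1,80,0,-280,0]]'
python3 -m crank '[[-1,30,0,0,0],[-1,60,0,0,0],[-1,85,0,0,0],[-1,97,0,0,0],[-1,97,0,0,0]]'
python3 -c "
from h import *
o=telemetry.observe();print(o['tool_pos'],o['contact_force'])
im,_,W=cloud('scene');cv2.imwrite('pics/s3.png',cv2.resize(im[60:260,120:340,::-1],None,fx=3,fy=3))
im,_,W=cloud('top');
c=np.array([.5165,-.043,0]);a=.226
B=(W-c)@np.array([[np.cos(a),-np.sin(a),0],[np.sin(a),np.cos(a),0],[0,0,1]])
cv2.imwrite('pics/t3.png',im[...,::-1])
m=(abs(B[...,0])<.11)&(B[...,1]>-.07)&(B[...,1]<.03)&(B[...,2]<.2);print('leaf z',np.nanpercentile(B[m][:,2],[5,50,95]), m.sum())
for y in (-.06,-.03,0,.03):
    k=m&(abs(B[...,1]-y)<.006);print(y,np.nanmedian(B[k][:,2]))
"
```

```text
time: 7.2
tool_pos: [0.4992, 0.0396, 0.4946]
tool_rot: [3.14, 0.001, 1.795]
contact_force: [-0.2, -0.7, -0.1]
opening: 0.0005
grip_force: 0.0
time: 7.62
tool_pos: [0.4771, 0.1357, 0.4938]
tool_rot: [3.141, -0.0, 1.8]
contact_force: [0.8, 0.2, -0.2]
opening: 0.0005
grip_force: 0.0
[0.47711489 0.13572459 0.49382612] [ 0.84334308  0.15880329 -0.23266303]
leaf z [0.03404852 0.03785022 0.04181322] 3159
-0.06 0.03801262495556274
-0.03 0.03786279334017626
0 0.037720192230615734
0.03 0.0377164833176165
```

View pics/s3.png

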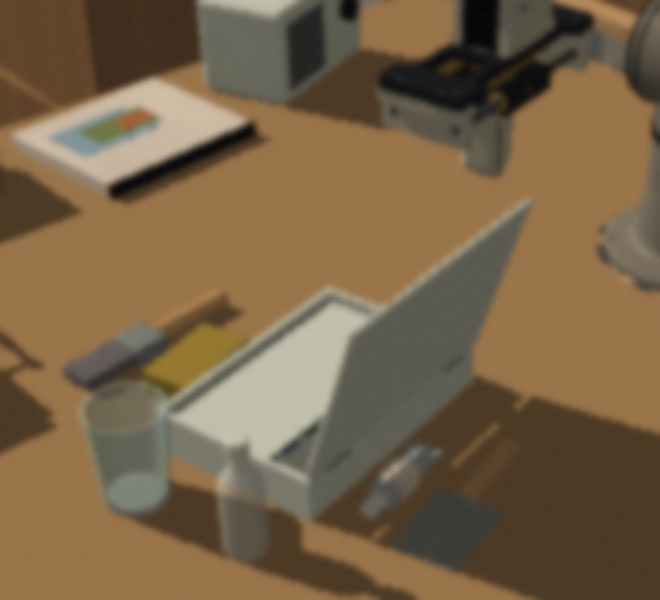

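The leaf is flat, level at 37.8 mm. The gripper is outside the cover at box y = 183 mm, with the fingertip well above it. I'll descend and push.

```bash
python3 -m crank '[[-1,0,0,30,0],[-1,0,0,60,0],[-1,0,0,90,0],[-1,0,0,115,0],[-1,0,0,121,0],[-1,-5,0,121,0],[-1,-10,0,121,0],[-1,-15,0,121,0],[-1,-20,0,121,0],[-1,-25,0,121,0],[-1,-30,0,121,0],[-1,-35,0,121,0]]'
```

```text
time: 8.72
tool_pos: [0.4858, 0.0995, 0.3735]
tool_rot: [3.14, -0.0, 1.797]
contact_force: [0.2, 2.3, 1.9]
opening: 0.0004
grip_force: 1.3
```

```bash
python3 -m crank '[[-1,-5,0,0,0],[-1,-10,0,0,0],[-1,-15,0,0,0],[-1,-20,0,0,0],[-1,-25,0,0,0],[-1,-30,0,0,0],[-1,-35,0,0,0],[-1,-40,0,0,0],[-1,-45,0,0,0],[-1,-50,0,0,0],[-1,-55,0,0,0],[-1,-60,0,0,0]]'
```

```text
time: 9.72
tool_pos: [0.4991, 0.0409, 0.3724]
tool_rot: [-3.141, -0.0, 1.797]
contact_force: [0.2, 2.4, -2.2]
opening: 0.0006
grip_force: 1.0
```

```bash
python3 -m crank '[[-1,-6,0,1,0],[-1,-12,0,2,0],[-1,-18,0,3,0],[-1,-24,0,5,0],[-1,-30,0,7,0],[-1,-35,0,9,0],[-1,-40,0,11,0],[-1,-45,0,13,0],[-1,-50,0,15,0],[-1,-55,0,17,0],[-1,-60,0,20,0],[-1,-64,0,23,0]]'
python3 -m crank '[[-1,-5,0,3,0],[-1,-9,0,6,0],[-1,-14,0,9,0],[-1,-18,0,13,0],[-1,-22,0,17,0],[-1,-26,0,20,0],[-1,-30,0,24,0],[-1,-34,0,28,0],[-1,-38,0,33,0],[-1,-41,0,37,0],[-1,-44,0,41,0],[-1,-47,0,45,0]]'
```

```text
time: 10.72
tool_pos: [0.5135, -0.0216, 0.3494]
tool_rot: [3.141, 0.0, 1.797]
contact_force: [-0.5, 1.0, 2.0]
opening: 0.0007
grip_force: 0.8
time: 11.72
tool_pos: [0.524, -0.0671, 0.3042]
tool_rot: [-3.142, -0.0, 1.797]
contact_force: [-0.2, 1.1, 0.4]
opening: 0.0004
grip_force: 0.5
```

```bash
python3 -m crank '[[-1,-3,0,5,0],[-1,-6,0,10,0],[-1,-8,0,15,0],[-1,-10,0,20,0],[-1,-12,0,25,0],[-1,-14,0,30,0],[-1,-16,0,35,0],[-1,-18,0,40,0],[-1,-19,0,45,0],[-1,-20,0,50,0],[-1,-21,0,55,0],[-1,-22,0,60,0]]'
python3 -m crank '[[-1,0,0,4,0],[-1,0,0,8,0],[-1,0,0,11,0],[-1,0,0,13,0],[-1,0,0,14,0],[-1,0,0,15,0],[-1,0,0,15,0]]'
```

```text
time: 12.72
tool_pos: [0.5288, -0.0883, 0.2442]
tool_rot: [3.142, -0.0, 1.797]
contact_force: [0.6, 0.5, 1.8]
opening: 0.0004
grip_force: 0.5
time: 13.3
tool_pos: [0.5288, -0.0883, 0.2298]
tool_rot: [3.142, -0.0, 1.797]
contact_force: [-0.6, 0.1, -0.0]
opening: 0.0003
grip_force: 0.0
```

```bash
python3 -m crank '[[-1,0,0,1,0],[-1,0,0,2,0],[-1,0,0,2,0]]'; python3 -m crank '[[-1,0,0,1,0],[-1,0,0,1,0]]'
```

```text
time: 13.55
tool_pos: [0.5288, -0.0882, 0.2296]
tool_rot: [3.141, 0.0, 1.797]
contact_force: [-5.4, 1.3, 16.4]
opening: 0.0007
grip_force: 8.3
time: 13.72
tool_pos: [0.5287, -0.0881, 0.2294]
tool_rot: [3.14, 0.001, 1.797]
contact_force: [-8.7, 1.0, 24.5]
opening: 0.0003
grip_force: 12.2
```

The cover is at its stop, with the tip at 51.4 mm against an expected 51.5 mm. I'll retreat and check.

```bash
python3 -m crank '[[-1,0,0,-5,0],[-1,0,0,-20,0],[-1,0,0,-50,0],[-1,0,0,-85,0],[-1,0,0,-120,0],[-1,0,0,-155,0],[-1,0,0,-190,0],[-1,0,0,-225,0],[-1,0,0,-250,0],[-1,0,0,-250,0],[-1,0,0,-250,0]]'
python3 -c "
from h import *
im,_,W=cloud('scene');cv2.imwrite('pics/s4.png',cv2.resize(im[60:260,120:340,::-1],None,fx=3,fy=3))
c=np.array([.5165,-.043,0]);a=.226
B=(W-c)@np.array([[np.cos(a),-np.sin(a),0],[np.sin(a),np.cos(a),0],[0,0,1]])
for y in (-.08,-.04,0,.04,.08):
    k=(abs(B[...,0])<.11)&(B[...,2]<.2)&(abs(B[...,1]-y)<.006);print(y,np.nanmedian(B[k][:,2]))
k=(B[...,2]>.046)&(B[...,2]<.056)&(abs(B[...,0])<.15)&(abs(B[...,1])<.12);print(cv2.minAreaRect(W[k][:,:2].astype(np.float32)))
print(telemetry.observe()['contact_force'])"
```

```text
time: 14.63
tool_pos: [0.5287, -0.0882, 0.4779]
tool_rot: [3.139, 0.001, 1.797]
contact_force: [-0.3, -0.0, 0.2]
opening: 0.0005
grip_force: 0.0
-0.08 0.05325370841714878
-0.04 0.05327373228733662
0 0.053274921493334765
0.04 0.053134016192833325
0.08 0.05331768600378025
((0.5154222249984741, -0.04119811952114105), (0.2727959156036377, 0.19033095240592957), 13.143355369567871)
[-0.55688351  0.08684108 -1.28751058]
```

View pics/s4.png

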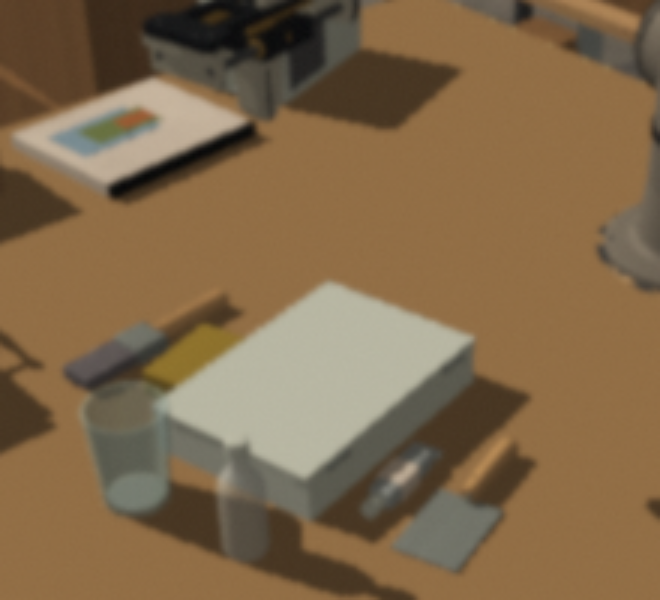

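The picture shows the cover shut flat and level on the box, around (320,380). The box and everything beside it are where they were, and the arm is clear.

```bash
python3 -c "
from cell import ticket;print(ticket.hand_in())"
```

```text
the job is handed in; nothing more can be done
None
```

The paint box is closed and handed in: I folded the leaf flat first, then shut the cover level over it, and the final picture shows the box and everything around it where they started.

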